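# Set the lathe's spindle-bearing nut with the click wrench

### The arm

A 7-joint arm with a two-finger parallel gripper is mounted at the origin on the work surface. World frame = base frame: x ahead of the robot, y to its left, z up, the work surface at z = 0. Lengths are in m, angles in rad, forces in N, time in s.
With the tool pointing down it reaches from about 0.35 to 0.9 m from the base axis. Payload 19.9 kg.
Tool frame: the origin (TCP) lies at the centre of the arm's flange, where the gripper is bolted on; the fingertips stand 173 mm ahead of it and the grasp point (between the pads) lies 155 mm ahead of it; z points along the fingers, y is the direction in which the jaws open and shut (so a half turn about z gives the same grasp; the last joint's range is limited). The gripper opens to 85 mm and grips with 20 to 120 N. Pads are 22 mm wide; open, the fingers measure 114 mm over their backs; the gripper's body (76 mm by 85 mm) begins 54 mm behind the grasp point. The pads swing forward as they close: fully open they stand 13 mm farther back than shut.
Start: joints at [1.079, 0.417, -0.01, 1.614, 0.005, 1.111, -0.053], TCP at [0.272, -0.563, 0.405] pointing down, gripper open.
Joint ranges: [-2.81, 2.81], [-0.39, 2.02], [-1.27, 1.25], [0.06, 2.57], [-1.19, 4.33], [0.19, 2], [-2.82, 2.82]. Speed limits (rad/s): [1.89, 1.89, 2.39, 2.39, 3.01, 3.01, 3.01].

### API

Orientations are given as a 3x3 rotation matrix whose columns are the frame's x, y, z axes.
In Python, from rig import status, viewer, sign_off gives the robot as it stands.
- The arm moves only by the tool jog_arm, never from a script. Its argument "targets" is a list of rows, each a list of 2 entries, a list of its own where there are three numbers: the shift along the tool's x, y, z in cm, then the turn, a rotation vector about the tool's x, y, z in degrees. A call has 1 to 8 rows; each row shifts and turns the pose as measured when the row begins, along the tool's axes as they then stand; what a row does not reach is not made up. A row lasts 1/8 s, in which the tool goes at most 62.5 mm and 10.7 degrees, less where a joint would pass 70% of its speed; a pose out of reach is approached as far as the arm can. A call with a gripper value outside its range is refused whole. "claw" is the closure, from 0 (fully open) to 1 (shut), set as the call begins (left out, the last holds). The fingers move at their own pace and stop on an object; "newtons" is the grip in N (left out, the last holds). Time passes only in rows, so rows that do not move let the fingers close. It gives the time, the measured TCP pose, the force and the opening at its end, in the units of the state.
- status.read_state(): the state, without advancing time (a new reading comes with each control period).
- viewer.camera(name): name is "scene" or "top" or "wrist"; returns the picture (480x640x3 uint8, red, green, blue); there is no depth.
- viewer.camera_params(name): a dict with "fx", "fy", "cx", "cy" (pixels), "rvec" (rotation vector, rad) and "tvec" (3), from world to camera coordinates, as OpenCV has them; the wrist camera has in their place "hand_eye" (4x4, takes a point from camera to tool coordinates, whose origin is the TCP and whose axes are the flange's). Camera axes: x right, y down, z forward; pixel columns grow to the right and rows downward; lengths in m; the calibration is good to about 2 mm. A picture is of the moment at which its call begins: read the wrist's pose just before it. camera_params takes no time and is no camera call.
- sign_off(): hands the job in, once; it reports no verdict.
Trained networks look in the newest picture that a camera, given by its name, has taken for a name from the list of things; names that differ only in an ending like _2 or _b are one class to them, and where a whole thing is asked for, a point or a joint stands for the part that bears it (a point fixed in the world has none). Each returns a list of dicts, best first, with "conf" (0 to 1); they miss things now and then, are a little off and sometimes report something else, mostly with a low value. They report only what shows in the picture. A call takes as long as a camera call. They do not tell look-alikes from the thing itself.
- viewer.recognise(query, camera): "extent" ([left, top, right, bottom] in pixels, round what is visible of it).
- viewer.cut_out(query, camera): "region" (480x640 bool, what is visible of it) and "extent" ([left, top, right, bottom] in pixels, round what is visible of it).
- viewer.spot_point(query, camera): "position" ([row, column] in pixels: a listed point, or the origin of a listed thing).
The state is a dict: "clock": time; "qpos": joint angles; "joint_vel": joint speeds; "tau": joint torques, N m; "ee_pos": TCP position; "tcp_rot": TCP orientation; "force": force on the tool from outside, world axes, zero at the start; "moment": the same for the moment, N m; "finger_gap": opening from 0.0 (shut) to 1.0 (fully open).
Only numpy, scipy, OpenCV 4.12 (cv2) and the standard library are available. Lean on these libraries where they do the work, as an engineer would, in place of code of your own. Each camera call takes 0.05 s, during which the arm holds its last target. There are 200 camera calls.

### The job

The wood lathe's spindle bearing stands on the bench in its grey housing, and the dark slotted ring nut on top of it is only finger-tight. Lift the click wrench out of its wooden saddle, drop its six lugs fully into the slots of the nut, and turn it clockwise until the wrench clicks, then stop at once: pulling on after the click ruins the bearing. Leave the nut tight, lay the wrench back level in its saddle the way it lay, and do not press hard on the housing or shift the other things on the bench.

Things in the scene. Friction and masses are not known exactly. Their poses are not given: they have to be found in the camera images.
- wrench: Click wrench, 294 mm long, about 0.6 to 0.75 kg, level in its saddle, lugs down. This is its rear part: steel gear case (40 wide, 24 high, x = -26 to -94), neck, black rubber handle (26 wide, 28 high, x = -115 to -250, red ring at its front). Origin: on the axis of the round head, at mid-height of the handle; x from handle to head, z up. Balance point about x = -110.
- wrench_grip (a point): Front part of the wrench's handle, the place to hold it: on the handle's centre line, 140 mm behind the head's axis. Axes as the wrench: grip across y. Sideways pull here while turning the nut: about 2 N while it runs free, then rising within some 15 mm of travel to 10 to 16 N at the click, then dropping at once by a third to a half or more.
- socket (a point): Bottom centre of the wrench's round head (dark, 68 dia.), level with the tips of its six lugs, 32 mm below the wrench's origin. Lugs 7 mm wide, 10 long, at 23.5 to 31 mm radius, every 60 degrees from x; tips narrowed to 4 mm. Axes of the head, parallel to the wrench's until the click: then the handle swings on past it, by 0.1 to 0.2 rad; stop at 0.31. Springs back when let off.
- nut: Dark ring nut, about 60 dia., 14 high, with six open slots 10 mm wide (inner radius 21.5) every 60 degrees from its x. Origin: centre of its underside; z up. Turns about z, clockwise from above tightens: lightly (0.3 N m) for an unknown 0.3 to 0.6 rad, then it is hard home. Sinks 0.5 mm per rad, to 66.0 mm above the housing's origin. With the lugs fully in, point socket is 4 mm above this origin.
- housing: Grey cast bearing housing on a plywood board (210 x 210 x 18), fixed to the bench: flange 170 dia. with four bolts (tops at 39 mm) and ribs, boss 92 dia. up to 62 mm, nut above it, bright spindle end (33 dia.) standing up through the nut to 88 mm. Origin: centre of the board's underside; z up.
- saddle: Wooden wrench saddle, fixed: board 225 x 100 x 12 mm, two uprights 16 thick, 90 wide, about 83 high with flared slots open at the top: at x = -72 (44 wide, floor at 63.3 mm, for the gear case) and x = -228 (31 wide, floor at 61.3 mm, for the handle). Origin: on the bench below the wrench's origin when it lies in place (75.4 mm up); x along the slots, towards the head; z up.
- bowl: Bystander: dark turned bowl, 120 dia., 50 high. Origin at the centre of its underside.
- wax: Bystander: amber jar of wax, 68 dia., 60 high. Origin at the centre of its underside.
- spanner: Bystander: steel spanner, 190 long, lying flat. Origin at the middle of its underside.
- gouge: Bystander: turning gouge with dark handle, 440 long, lying along its x from the origin at the butt of the handle.
- sanding_block: Bystander: cork block 100 x 60 x 35. Origin at the centre of its underside.
- mallet: Bystander: wooden mallet, 260 long, lying flat. Origin under its middle.
- screw_bin: Bystander: blue open bin 110 x 80 x 40 with spare screws. Origin at the centre of its underside.
There are look-alikes about, which are no part of the job. Of the things that look like the saddle, the largest one is meant.

How it is judged:
By the outcome, as a careful person would: the job done as asked, in the order asked, and still so for the second after the job is handed in, with the robot touching nothing.
It also fails if it takes over 64 s, if anything falls off the work surface, if the arm or the gripper's body presses on something with over 40 N, if the wrist force passes 120 N, or if a joint passes its speed limit or range.

## Working session

There is one attempt and no reset: what is moved stays moved. The work goes in short steps, Python scripts to look and compute and a tool call to move; the robot and the scene stay as the last step left them, time stands still between calls to the robot, and variables do not carry over. Pictures are saved under pics/ and viewed, on a budget of 10 in all, crops included, one or two more only if the job needs it, and the job is handed in when it is done.

Besides the shell and the picture viewer there is one more tool, called after ">>>" as name(argument=value, ...), one argument or row to a line, values as JSON. jog_arm: Moves the arm, as the interface text tells. Its arguments: {"type":"object","properties":{"targets":{"type":"array"},"claw":{"type":"number"},"newtons":{"type":"number"}},"required":["targets"]}

```bash
mkdir -p pics; ls
cat > h.py <<'E'
import numpy as np, cv2
from rig import status, viewer
def cam(name):
    p=viewer.camera_params(name)
    K=np.array([[p['fx'],0,p['cx']],[0,p['fy'],p['cy']],[0,0,1.]])
    if 'rvec' in p:
        R=cv2.Rodrigues(np.array(p['rvec'],float))[0]; t=np.array(p['tvec'],float)
    else:
        s=status.read_state(); H=np.array(p['hand_eye']); 
        T=np.eye(4); T[:3,:3]=np.array(s['tcp_rot']); T[:3,3]=s['ee_pos']; M=np.linalg.inv(T@H); R=M[:3,:3]; t=M[:3,3]
    return K,R,t
def ray(c,u,v,z):
    K,R,t=c; d=R.T@np.linalg.inv(K)@np.array([u,v,1.]); o=-R.T@t
    return o+d*(z-o[2])/d[2]
def proj(c,P):
    K,R,t=c; q=(R@np.atleast_2d(P).T).T+t; q=q@K.T; return q[:,:2]/q[:,2:]
def snap(name,f):
    c=cam(name); im=viewer.camera(name); cv2.imwrite('pics/'+f,cv2.cvtColor(im,cv2.COLOR_RGB2BGR)); return c,im
E
python3 - <<'E'
from h import *
c,im=snap('top','top0.png'); 
print(-c[1].T@c[2])
for q,z in [('wrench',.075),('wrench_grip',.075),('socket',.043),('nut',.066),('housing',0),('saddle',0),('bowl',0),('wax',0),('spanner',0),('gouge',0),('sanding_block',0),('mallet',0),('screw_bin',0)]:
    for d in viewer.spot_point(q,'top')[:3]:
        r,cc=d['position']; print(q,round(d['conf'],2),round(cc),round(r),ray(c,cc,r,z).round(3)[:2])
c,im=snap('scene','scene0.png'); print(-c[1].T@c[2])
print(status.read_state())
E
```

```text
pics
[ 0.2741401  -0.03529318  1.47755174]
wrench 0.94 361 226 [ 0.585 -0.158]
wrench 0.59 209 211 [0.64  0.304]
wrench 0.31 358 227 [ 0.582 -0.149]
wrench_grip 0.95 401 254 [ 0.498 -0.274]
socket 0.39 362 228 [ 0.586 -0.163]
nut 0.69 269 229 [0.581 0.123]
nut 0.37 400 200 [ 0.668 -0.28 ]
housing 0.59 272 233 [0.583 0.12 ]
saddle 0.68 362 233 [ 0.578 -0.167]
saddle 0.64 361 310 [ 0.338 -0.156]
bowl 0.72 223 293 [0.394 0.271]
wax 0.17 362 228 [ 0.596 -0.167]
spanner 0.87 317 179 [ 0.76  -0.026]
gouge 0.87 168 308 [0.351 0.439]
sanding_block 0.64 211 211 [0.657 0.316]
mallet 0.79 470 296 [ 0.374 -0.494]
mallet 0.4 402 257 [ 0.501 -0.29 ]
screw_bin 0.66 401 197 [ 0.695 -0.296]
[0.85426916 0.4680874  1.078047  ]
{'clock': 0.75, 'qpos': array([ 1.07849037,  0.41739587, -0.01029769,  1.61359696,  0.004649  ,
        1.11070498, -0.05303511]), 'joint_vel': array([-0.00106703,  0.00075687, -0.00022044,  0.00065795,  0.00116696,
       -0.00048891, -0.00051173]), 'tau': array([ 9.13583244e-04, -8.64115191e+01,  6.78504892e-01, -4.35182548e+01,
        1.91275764e-02,  1.88776154e-03,  2.51454994e-04]), 'ee_pos': array([ 0.27231799, -0.56254898,  0.40466394]), 'tcp_rot': array([[ 9.00120989e-01,  4.35639994e-01, -3.12740988e-05],
       [ 4.35639995e-01, -9.00120986e-01,  7.54673476e-05],
       [ 4.72612218e-06, -8.15539918e-05, -9.99999997e-01]]), 'force': array([ 0.41478707,  0.45755562, -0.54849445]), 'moment': array([ 0.01098977,  0.00643521, -0.01788585]), 'finger_gap': 0.9984669010313971}
```

View pics/top0.png

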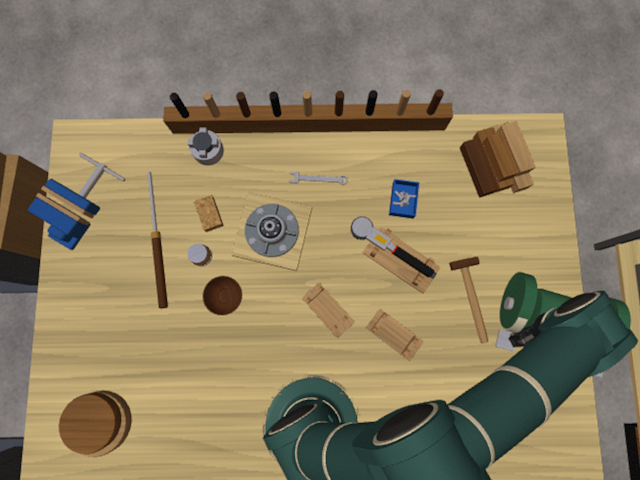

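View pics/scene0.png

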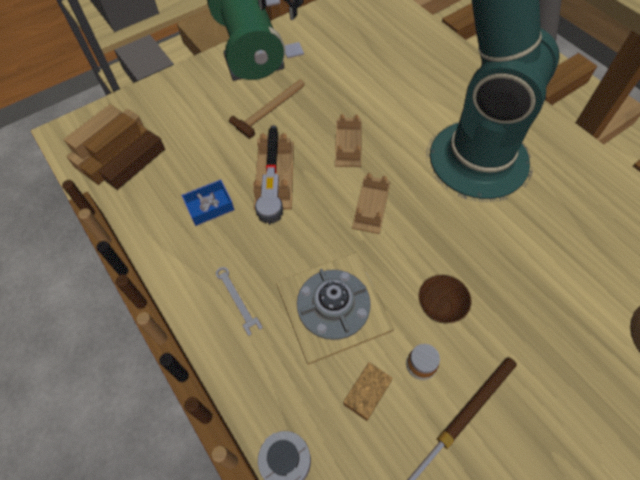

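Candidates for the saddle and wrench: saddles at top-view (400,262) holding the wrench, and small empty ones at (328,310) and (394,334). The largest, with the wrench, is the one meant. The nut is at (270,228); the round part at (205,147) is a look-alike.

Run:
```python
from h import *
print(viewer.camera_params('wrist'))
c=cam('top')
s=status.read_state();R=np.array(s['tcp_rot']);p=np.array(s['ee_pos'])
for t in [(.45,-.25,.42),(.5,.05,.42)]: print(R.T@(np.array(t)-p)*100)
```

```text
{'fx': 376.2348860507506, 'fy': 376.2348860507506, 'cx': 320.1367839396657, 'cy': 237.79246811364337, 'hand_eye': array([[-2.43927980e-04, -9.44987954e-01, -3.27105041e-01,
         8.48630074e-02],
       [ 9.99999591e-01, -5.15248365e-04,  7.42806095e-04,
         6.20851823e-04],
       [-8.70483150e-04, -3.27104726e-01,  9.44987693e-01,
         3.04051196e-02],
       [ 0.00000000e+00,  0.00000000e+00,  0.00000000e+00,
         1.00000000e+00]])}
[ 29.60942157 -20.39277621  -1.53180275]
[ 47.17922636 -45.21820582  -1.5296951 ]
```

>>> jog_arm(
  targets=[
    [[4.5,-3.8,0],[0,0,0]],
    [[4.5,-3.8,0],[0,0,0]],
    [[4.5,-3.8,0],[0,0,0]],
    [[4.5,-3.8,0],[0,0,0]],
    [[4.5,-3.8,0],[0,0,0]],
    [[4.5,-3.8,0],[0,0,0]],
    [[4.5,-3.8,0],[0,0,0]],
    [[4.5,-3.8,0],[0,0,0]],
  ],
)

```text
clock: 1.75
ee_pos: [0.4677, -0.1224, 0.405]
tcp_rot: [[0.903, 0.429, 0.002], [0.429, -0.903, -0.003], [0.001, 0.004, -1.0]]
force: [1.5, -1.9, -0.4]
finger_gap: 1.001
```

>>> jog_arm(
  targets=[
    [[4.5,-3.7,0],[0,0,0]],
    [[4.5,-3.7,0],[0,0,0]],
    [[4.5,-3.7,0],[0,0,0]],
    [[4.5,-3.7,0],[0,0,0]],
    [[2.5,-2.0,0],[0,0,0]],
    [[0.5,-0.4,0],[0,0,0]],
    [[0,0,0],[0,0,0]],
  ],
)

```text
clock: 2.62
ee_pos: [0.5865, 0.135, 0.4052]
tcp_rot: [[0.902, 0.433, 0.005], [0.433, -0.902, -0.003], [0.003, 0.004, -1.0]]
force: [-0.7, -0.8, 0.0]
finger_gap: 0.999
```

Run:
```python
from h import *
print(status.read_state()['ee_pos'])
c,im=snap('wrist','nut.png')
for q,z in [('nut',.066),('housing',0.0),('wax',0),('bowl',0)]:
    for d in viewer.spot_point(q,'wrist')[:3]:
        r,cc=d['position']; print(q,round(d['conf'],2),round(cc),round(r),ray(c,cc,r,z).round(4)[:2])
for d in viewer.recognise('nut','wrist')[:2]: print(d)
d=viewer.recognise('nut','wrist')[0]['extent']
cx,cy=(d[0]+d[2])/2,(d[1]+d[3])/2; h=70
x0,y0=int(cx-h),int(cy-h); print(x0,y0)
cv2.imwrite('pics/nutc.png',cv2.resize(cv2.cvtColor(im,cv2.COLOR_RGB2BGR)[y0:y0+140,x0:x0+140],(560,560),interpolation=cv2.INTER_CUBIC))
np.savez('nutcam.npz',K=c[0],R=c[1],t=c[2])
```

```text
[0.58649459 0.13500659 0.40515616]
nut 0.84 336 223 [0.5863 0.1174]
housing 0.57 332 201 [0.5893 0.1194]
wax 0.82 100 175 [0.5135 0.3398]
bowl 0.89 137 311 [0.3808 0.2623]
bowl 0.48 97 178 [0.5098 0.3414]
{'extent': [301.0, 185.4, 376.3, 260.8], 'conf': 0.96}
268 153
```

View pics/nutc.png

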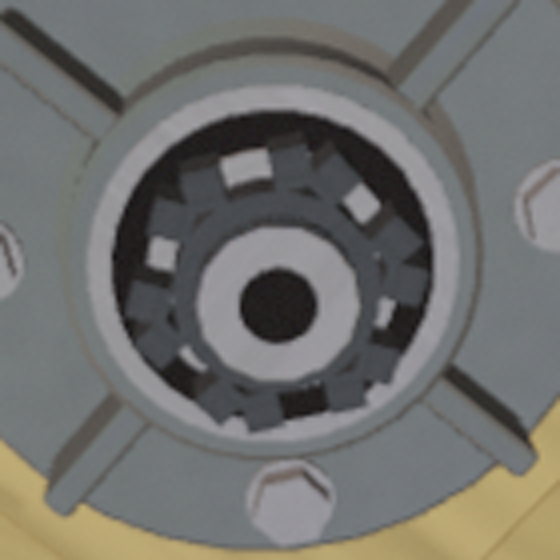

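The crop shows the nut with slots at crop pixels of about (245,165), (362,203), (388,312), (302,400), (190,358) and (162,250). The spindle end is at (278,305).

```bash
cat >> h.py <<'E'
def rect(c,im,cx,cy,z,half,s):
    # s px per m ; image up=+x world, left=+y
    n=int(2*half*s); a=np.arange(n)/s-half
    X=cx-a[:,None]+0*a[None]; Y=cy-a[None]+0*a[:,None]
    P=np.stack([X,Y,0*X+z],-1).reshape(-1,3); q=proj(c,P).astype(np.float32).reshape(n,n,2)
    return cv2.remap(im,q[...,0],q[...,1],cv2.INTER_CUBIC)
E
python3 - <<'E'
from h import *
d=np.load('nutcam.npz'); c=(d['K'],d['R'],d['t'])
im=cv2.imread('pics/nut.png')
ctr=ray(c,268+278/4-.4,153+305/4-.4,.088); print(ctr)
A=[]
for z in (.0803,.0665):
    r=rect(c,im,ctr[0],ctr[1],z,.04,7000)
    n=r.shape[0]
    for rad in (16.5,21.5,30): cv2.circle(r,(n//2,n//2),int(rad*7),(0,255,255),1)
    A.append(r)
    g=cv2.cvtColor(r,cv2.COLOR_BGR2GRAY).astype(float)
cv2.imwrite('pics/nutr.png',cv2.resize(np.hstack(A),(800,400)))
E
```

```text
[0.58799395 0.11822506 0.088     ]
```

View pics/nutr.png

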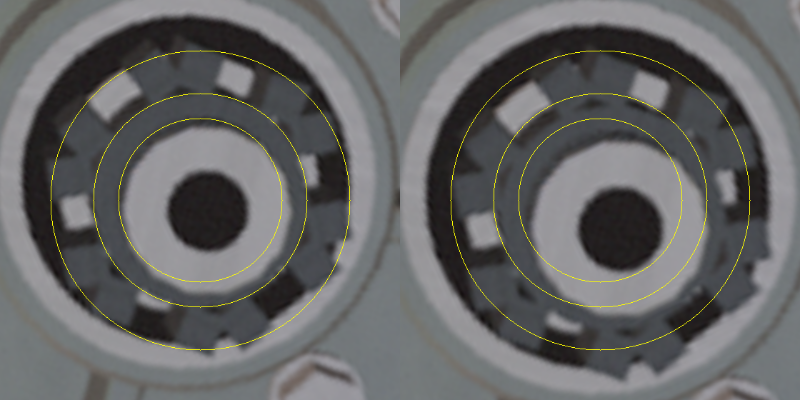

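Run:
```python
from h import *
from scipy.optimize import differential_evolution
d=np.load('nutcam.npz'); c=(d['K'],d['R'],d['t'])
im=cv2.imread('pics/nut.png')
c0=(.588,.118); z=.0803; S=4000
r=cv2.cvtColor(rect(c,im,*c0,z,.045,S),cv2.COLOR_BGR2GRAY).astype(float)
n=r.shape[0]
tooth=np.median(r[abs(np.hypot(*np.mgrid[-n//2:n//2,-n//2:n//2])/4-20)<.8]); print('grey',tooth)
L=np.exp(-((r-tooth)/12)**2)
a=(np.arange(n)/S-.045)*1e3; X=-a[:,None]+0*a[None]; Y=-a[None]+0*a[:,None]  # mm
def sc(p):
    x=X-p[0];y=Y-p[1];R=np.hypot(x,y);th=np.arctan2(y,x)-p[2]
    th=(th+np.pi/6)%(np.pi/3)-np.pi/6; w=np.abs(R*np.sin(th))
    T=(R>22.5)&(R<28.5)&(w>5.3); Sl=(R>22.5)&(R<29)&(w<4.7); Ri=(R>18.5)&(R<21)
    return -(L[T].mean()-L[Sl].mean()+.5*L[Ri].mean())
o=differential_evolution(sc,[(-4,4),(-4,4),(0,np.pi/3)],seed=1,popsize=20,tol=1e-6)
print(o.x,np.degrees(o.x[2]),o.fun, 'centre',c0[0]+o.x[0]/1e3,c0[1]+o.x[1]/1e3)
v=rect(c,im,*c0,z,.045,8000); N=v.shape[0]
for k in range(6):
    t=o.x[2]+k*np.pi/3; u=np.array([np.cos(t),np.sin(t)]);w=np.array([-u[1],u[0]])
    for s in(-5,5):
        q=[o.x[:2]+u*rr+w*s for rr in(22,30)]
        pts=[(int(N/2-b[1]*8),int(N/2-b[0]*8)) for b in q]
        cv2.line(v,*pts,(0,255,255),1)
cv2.imwrite('pics/nutfit.png',cv2.resize(v,(560,560)))
```

```text
grey 75.0
[-0.13510244  0.08944695  0.69511565] 39.82719309729658 -1.2911725181157805 centre 0.5878648975623643 0.11808944695248258
```

View pics/nutfit.png

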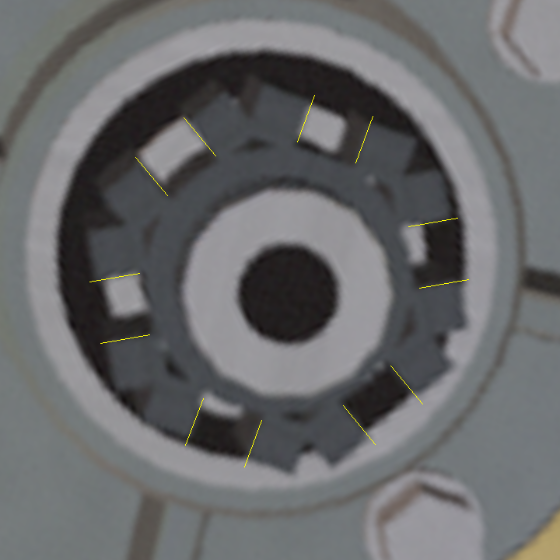

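The fit is clean: nut centre (0.588, 0.118), slots at 39.8° mod 60. Next, over the wrench.

>>> jog_arm(
  targets=[
    [[-3.7,4.7,0],[0,0,0]],
    [[-3.7,4.7,0],[0,0,0]],
    [[-3.7,4.7,0],[0,0,0]],
    [[-3.7,4.7,0],[0,0,0]],
    [[-3.7,4.7,0],[0,0,0]],
    [[-3.7,4.7,0],[0,0,0]],
    [[-3.0,4.0,0],[0,0,0]],
    [[0,0,0],[0,0,-9]],
  ],
)

```text
clock: 3.98
ee_pos: [0.4927, -0.2793, 0.407]
tcp_rot: [[0.824, 0.567, 0.008], [0.567, -0.824, -0.004], [0.004, 0.008, -1.0]]
force: [0.5, 1.2, -0.1]
finger_gap: 0.999
```

>>> jog_arm(
  targets=[
    [[0,0,0],[0,0,-9]],
    [[0,0,0],[0,0,-8]],
    [[0,0,0],[0,0,0]],
    [[0,0,0],[0,0,0]],
  ],
)

```text
clock: 4.47
ee_pos: [0.4913, -0.2811, 0.4073]
tcp_rot: [[0.619, 0.785, 0.008], [0.785, -0.619, -0.004], [0.001, 0.009, -1.0]]
force: [-0.9, 0.1, 0.5]
finger_gap: 1.003
```

Run:
```python
from h import *
print(status.read_state()['ee_pos'])
c,im=snap('wrist','wr.png'); np.savez('wrcam.npz',K=c[0],R=c[1],t=c[2])
for q,z in [('wrench',.0754),('wrench_grip',.0754),('socket',.0434),('saddle',0.0)]:
    for d in viewer.spot_point(q,'wrist')[:2]:
        r,cc=d['position']; print(q,round(d['conf'],2),round(cc),round(r),ray(c,cc,r,z).round(4)[:2])
c,im2=snap('top','top1.png')
```

```text
[ 0.49126784 -0.2811126   0.40729393]
wrench 0.89 308 10 [ 0.5804 -0.1607]
wrench_grip 0.87 320 201 [ 0.5021 -0.2742]
```

View pics/wr.png

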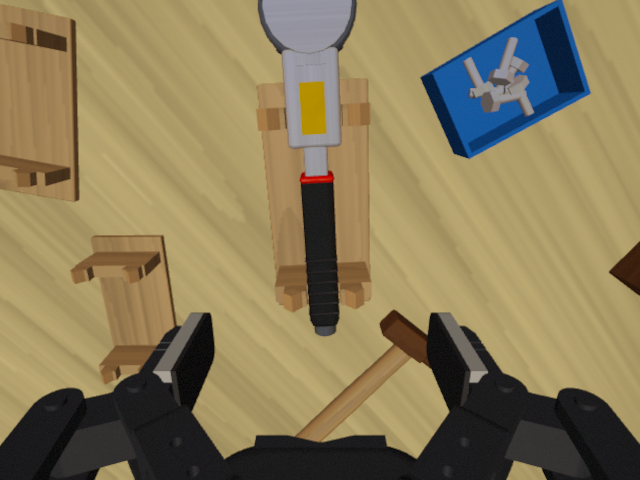

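The wrist view shows the wrench in the large saddle: head centre at (307,10), red ring at (317,178), handle end at (323,322). The fingers are open on both sides.

Run:
```python
from h import *
d=np.load('wrcam.npz'); c=(d['K'],d['R'],d['t'])
for n in ('wrench',):
  for m in viewer.cut_out('wrench','wrist')[:1]:
    g=m['region']; print(m['conf'],m['extent'])
P=[]
for v in list(range(60,130,5))+list(range(185,325,5)):
    xs=np.where(g[v])[0]
    if len(xs): P.append((*ray(c,(xs.min()+xs.max())/2,v,.078)[:2],xs.max()-xs.min(),v))
P=np.array(P); A=P[:,:2]; m=A.mean(0); u=np.linalg.svd(A-m)[2][0]; u*=np.sign(u[0])
print('yaw',np.degrees(np.arctan2(u[1],u[0])),m,'resid mm',((A-m)@[-u[1],u[0]]*1e3).round(1))
# ring x=-115 at z~.0754+.014 
ring=ray(c,317,177,.088)[:2]; s=(ring-m)@u; org=m+u*(s+.115)
org2=m+u*((ray(c,307,10,.085)[:2]-m)@u)
print('ring',ring,'origin',org,'from head',org2,'grip',org-.14*u)
s=status.read_state();R=np.array(s['tcp_rot'])
yt=np.arctan2(R[1,0],R[0,0]);print('tool yaw',np.degrees(yt)); G=org-.14*u
print('shift cm',R.T@(np.array([*G,.0754+.155])-s['ee_pos'])*100)
# tilt
print(np.degrees([R[0,2],R[1,2]]))
print(proj(c,[[*(org-.115*u),.0894],[*(org),.09],[*(org-.25*u),.0754]]))
```

```text
0.86 [257.6, 0.0, 358.8, 334.9]
yaw 54.80286431683342 [ 0.49903102 -0.27499384] resid mm [ 0.3  0.1  0.3  0.2  0.   0.2  0.1 -0.1  0.1 -0.  -0.2 -0.4 -0.1  0.1
  0.   0.3 -0.3 -0.1 -0.3 -0.4 -0.2  0.  -0.1 -0.3 -0.5 -0.3 -0.4 -0.2
 -0.4  0.3  0.1  0.8  0.6  0.9  0.7  0.5 -0.1 -0.3 -0.5 -0.3 -0.   0.2]
ring [ 0.51366907 -0.25497128] origin [ 0.57961006 -0.16075364] from head [ 0.57862669 -0.16214781] grip [ 0.49891525 -0.27515796]
tool yaw 51.905504089946696
shift cm [ 0.88399875  0.07564107 17.68707651]
[ 0.45038067 -0.24625957]
[[316.45395666 177.34707679]
 [306.56737294   5.22495942]
 [324.85773814 321.14533271]]
```

>>> jog_arm(
  targets=[
    [[0.9,0.1,0],[0.5,-0.1,-2.9]],
    [[0,0,5],[0,0,0]],
    [[0,0,5],[0,0,0]],
    [[0,0,2.5],[0,0,0]],
    [[0,0,0],[0,0,0]],
  ],
)

```text
clock: 5.45
ee_pos: [0.5003, -0.2722, 0.2798]
tcp_rot: [[0.566, 0.824, 0.001], [0.824, -0.566, 0.0], [0.001, 0.001, -1.0]]
force: [-0.1, 0.5, -0.1]
finger_gap: 1.007
```

```bash
cat >> h.py <<'E'
def go(G,yaw):
    "print tool-frame shift (cm) and rotvec (deg) to bring grasp TCP to G with yaw deg, tool down"
    from scipy.spatial.transform import Rotation as Ro
    s=status.read_state();R=np.array(s['tcp_rot']);y=np.radians(yaw)
    T=np.array([[np.cos(y),np.sin(y),0],[np.sin(y),-np.cos(y),0],[0,0,-1]])
    print('t',s['clock'],'pos',s['ee_pos'].round(4),'shift cm',(R.T@(np.array(G)-s['ee_pos'])*100).round(2),'rot',np.degrees(Ro.from_matrix(R.T@T).as_rotvec()).round(2),'F',s['force'].round(1),'M',s['moment'].round(2),'gap',round(s['finger_gap'],3))
E
python3 -c "
from h import *
go([.4985,-.2757,.2304],54.8)"
```

```text
t 5.45 pos [ 0.5003 -0.2722  0.2798] shift cm [-0.39  0.05  4.94] rot [ 0.04 -0.03  0.71] F [-0.1  0.5 -0.1] M [ 0.04 -0.01  0.01] gap 1.007
```

>>> jog_arm(
  targets=[
    [[-0.4,0,2.5],[0,0,0.7]],
    [[0,0,2.4],[0,0,0]],
    [[0,0,0],[0,0,0]],
  ],
)

```text
clock: 5.82
ee_pos: [0.5002, -0.2753, 0.2336]
tcp_rot: [[0.573, 0.819, 0.005], [0.819, -0.573, -0.002], [0.001, 0.005, -1.0]]
force: [0.1, -0.2, 0.0]
finger_gap: 1.001
```

```bash
python3 -c "
from h import *
go([.4985,-.2757,.2304],54.8)"
```

```text
t 5.825 pos [ 0.5002 -0.2753  0.2336] shift cm [-0.13 -0.12  0.32] rot [ 0.27 -0.08  0.22] F [ 0.1 -0.2  0. ] M [-0.01 -0.07  0.02] gap 1.001
```

>>> jog_arm(
  targets=[
    [[0,0,0],[0,0,0]],
    [[0,0,0],[0,0,0]],
    [[0,0,0],[0,0,0]],
    [[0,0,0],[0,0,0]],
    [[0,0,0],[0,0,0]],
    [[0,0,0],[0,0,0]],
  ],
  claw=1,
  newtons=90,
)

```text
clock: 6.58
ee_pos: [0.4999, -0.2742, 0.2376]
tcp_rot: [[0.572, 0.82, 0.003], [0.82, -0.572, -0.001], [0.001, 0.003, -1.0]]
force: [0.4, 0.9, -5.3]
finger_gap: 0.286
```

```bash
python3 -c "
from h import *
go([.4985,-.2757,.2304],54.8)"
```

```text
t 6.575 pos [ 0.4999 -0.2742  0.2376] shift cm [-0.2  -0.03  0.72] rot [ 0.19 -0.05  0.3 ] F [ 0.4  0.9 -5.3] M [-0.1  -0.07 -0.04] gap 0.286
```

>>> jog_arm(
  targets=[
    [[0,0,-1.5],[0,0,0]],
    [[0,0,-2.5],[0,0,0]],
    [[0,0,-3],[0,0,0]],
    [[0,0,-3],[0,0,0]],
    [[0,0,0],[0,0,0]],
    [[0,0,0],[0,0,0]],
  ],
)

```text
clock: 7.32
ee_pos: [0.4991, -0.2741, 0.3431]
tcp_rot: [[0.572, 0.82, 0.003], [0.82, -0.572, -0.002], [0.0, 0.004, -1.0]]
force: [0.9, -0.4, -6.5]
finger_gap: 0.287
```

Run:
```python
from h import *
go([.4985,-.2757,.33],54.8)
c,im=snap('wrist','held.png')
for q in ('wrench','wrench_grip','socket'):
    for d in viewer.spot_point(q,'wrist')[:1]: print(q,d)
c,im=snap('scene','scene1.png')
for q in ('wrench','wrench_grip','socket'):
    for d in viewer.spot_point(q,'scene')[:1]: print(q,d)
```

```text
t 7.325 pos [ 0.4991 -0.2741  0.3431] shift cm [-0.17  0.03  1.31] rot [ 0.21 -0.03  0.31] F [ 0.9 -0.4 -6.5] M [-0.15  0.14 -0.03] gap 0.287
wrench_grip {'position': [330.8, 322.3], 'conf': 0.71}
wrench {'position': [180.1, 262.4], 'conf': 0.8}
wrench_grip {'position': [136.3, 268.0], 'conf': 0.8}
socket {'position': [188.7, 264.0], 'conf': 0.62}
```

View pics/held.png

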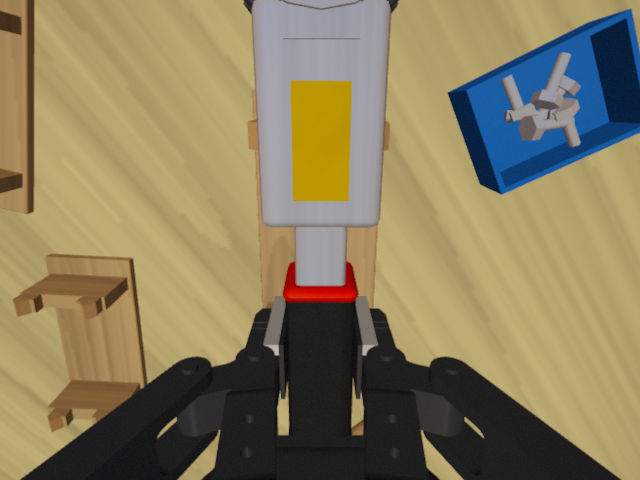

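The wrench is held. The gear case spans columns 255–385, rows 0–225, and the red ring is at row 283. Now I'll fit pitch, yaw and offset in the tool frame.

```bash
cat > fitw.py <<'E'
from h import *
from scipy.optimize import least_squares
def fitw(fn,show=True):
    p=viewer.camera_params('wrist'); H=np.array(p['hand_eye']); K=np.array([[p['fx'],0,p['cx']],[0,p['fy'],p['cy']],[0,0,1]])
    g=cv2.GaussianBlur(cv2.imread('pics/'+fn).astype(np.float32),(3,3),0)
    gx=np.abs(np.diff(g,axis=1)).sum(2)
    L=[];Rr=[]
    for v in range(30,200,4):
        L.append((240+np.argmax(gx[v,240:285])+.5,v)); Rr.append((365+np.argmax(gx[v,365:405])+.5,v))
    def line(P):
        P=np.array(P); 
        for _ in range(4):
            k=np.polyfit(P[:,1],P[:,0],1); r=P[:,0]-np.polyval(k,P[:,1]); P=P[np.abs(r)<max(.8,1.5*np.std(r))]
        return k,len(P),r.std()
    l=line(L); r=line(Rr)
    print('left',l,'right',r)
    return K,H,l[0],r[0]
if __name__=='__main__':
    import sys
    K,H,l,r=fitw(sys.argv[1])
    M=np.linalg.inv(H)
    vv=np.array([40,120,200.])
    # lines y=+-20, at height h(side wall / top edge zt) in wrench frame, unknown yaw,pitch, y0, z0(depth at tool x=.08)
    def pr(q,zt):
        yaw,pit,y0,z0=q; out=[]
        for s,k in((1,r),(-1,l)):
            X=np.linspace(.04,.11,4)  # tool x
            P=np.stack([X,y0+yaw*(X-.08)+s*.02,z0+pit*(X-.08)],1)
            C=P@M[:3,:3].T+M[:3,3]; uv=C@K.T; uv=uv[:,:2]/uv[:,2:]
            out+=list(uv[:,0]-np.polyval(k,uv[:,1]))
        return out
    o=least_squares(pr,[0,0,0,.145],args=(0,),x_scale=[.01,.01,.001,.01]); print('yaw,pitch deg (pitch + = head down)',np.degrees(o.x[:2]).round(2),'y0 mm,edge depth mm',(o.x[2:]*1e3).round(2),'res',np.abs(o.fun).max())
E
python3 fitw.py held.png
```

```text
left (array([6.26052548e-02, 2.49647454e+02]), 36, np.float64(0.35425821895853626)) right (array([-5.53971459e-02,  3.91850992e+02]), 35, np.float64(0.2953720255089498))
yaw,pitch deg (pitch + = head down) [-0.26 -2.14] y0 mm,edge depth mm [  1.25 153.54] res 5.684341886080802e-14
```

```bash
cat > pf.py <<'E'
from h import *
from scipy.optimize import minimize
c=cam('scene'); a=cv2.imread('pics/scene0.png').astype(np.float32); b=cv2.imread('pics/scene1.png').astype(np.float32)
a=cv2.GaussianBlur(a,(3,3),0);b=cv2.GaussianBlur(b,(3,3),0)
def pose(o,yaw,pit):  # pit + = head up
    y,p=np.radians([yaw,pit]); Rz=cv2.Rodrigues(np.array([0,0,y]))[0]; Ry=cv2.Rodrigues(np.array([0,-p,0]))[0]
    return Rz@Ry,np.array(o)
g=[]
for x in np.arange(-.094,.034,.001):
    for y in np.arange(-.036,.0361,.001):
        if np.hypot(x,y)<.036 or (x<-.026 and abs(y)<.024): g.append((x,y,.012))
g=np.array(g)
def samp(im,P): q=proj(c,P).astype(np.float32); return cv2.remap(im,q[:,:1],q[:,1:],cv2.INTER_LINEAR).reshape(len(P),-1)
R0,t0=pose([.579,-.1613,.0754],54.8,0); A=samp(a,g@R0.T+t0)
grip=np.array([-.14,0,0])
def sc(q,full=False):
    dl,dz,pit,ds=q
    u=R0[:,0];w=R0[:,1]
    R,_=pose([0,0,0],54.8,pit)
    gp=t0+R0@grip+np.array([-.0008,.0001,.1055+dz/1e3])+w*dl/1e3+u*ds/1e3
    B=samp(b,(g-grip)@R.T+gp); return -np.corrcoef(A.ravel(),B.ravel())[0,1]
for ds in(-3,0,3):
    best=min((minimize(lambda q:sc([*q,ds]),[0,0,p0],method='Nelder-Mead') for p0 in(-4,-2,0,2,4)),key=lambda o:o.fun); print(ds,best.x,best.fun)
E
python3 pf.py
```

```text
-3 [-1.82170724  1.11144541 -2.48464739] -0.8871516504079295
0 [ 0.00058761  0.00297541 -0.31452532] -0.8722005861608698
3 [-1.25468826  0.17754466  0.69311215] -0.8986581490940856
```

>>> jog_arm(
  targets=[
    [[2,-1.6,0],[0,0,0]],
    [[3.5,-2.8,0],[0,0,0]],
    [[4,-3.1,0],[0,0,0]],
    [[4,-3.1,0],[0,0,0]],
    [[4,-3.1,0],[0,0,0]],
    [[3.4,-2.8,0],[0,0,0]],
    [[2,-1.6,0],[0,0,0]],
    [[0.5,-0.4,0],[0.2,0,7]],
  ],
)

```text
clock: 8.72
ee_pos: [0.4807, 0.0323, 0.3421]
tcp_rot: [[0.67, 0.742, 0.001], [0.742, -0.67, 0.001], [0.001, 0.0, -1.0]]
force: [0.8, -1.4, -5.9]
finger_gap: 0.286
```

>>> jog_arm(
  targets=[
    [[0,0,1],[0,0,7]],
    [[0,0,1],[0,0,0]],
    [[0,0,0],[0,0,0]],
  ],
)

```text
clock: 9.1
ee_pos: [0.4806, 0.0333, 0.3214]
tcp_rot: [[0.755, 0.656, 0.001], [0.656, -0.755, 0.001], [0.002, -0.0, -1.0]]
force: [-0.1, -1.2, -5.9]
finger_gap: 0.288
```

Run:
```python
from h import *
go([.4816,.0303,.305],39.8)
```

```text
t 9.1 pos [0.4806 0.0333 0.3214] shift cm [-0.13  0.29  1.64] rot [-0.01 -0.09  1.18] F [-0.1 -1.2 -5.9] M [-0.09  0.14 -0.04] gap 0.288
```

>>> jog_arm(
  targets=[
    [[-0.1,0.3,1.5],[0,0,1.2]],
    [[0,0,0.4],[0,0,0]],
    [[0,0,0],[0,0,0]],
  ],
)

```text
clock: 9.48
ee_pos: [0.4821, 0.0297, 0.3011]
tcp_rot: [[0.768, 0.64, 0.001], [0.64, -0.768, 0.001], [0.002, -0.0, -1.0]]
force: [-0.3, -0.7, -6.3]
finger_gap: 0.289
```

Run:
```python
from h import *
go([.4816,.0303,.2644],39.8)
s=status.read_state();R=np.array(s['tcp_rot']);p=np.array(s['ee_pos'])
out=[]
for n in('scene','top'):
    c,im=snap(n,n+'2.png'); im=im[...,::-1].copy()
    O=p+R@[.1378,.0006,.1622]; S=O-[0,0,.032]
    th=np.linspace(0,2*np.pi,60)
    ring=O+np.stack([.034*np.cos(th),.034*np.sin(th),0*th+.0],1); low=ring-[0,0,.022]
    ht=proj(c,[S])[0]; k=5; x0,y0=int(ht[0]-40),int(ht[1]-60)
    cr=cv2.resize(im[y0:y0+100,x0:x0+80],None,fx=5,fy=5,interpolation=cv2.INTER_CUBIC)
    for P,col in((low,(0,255,0)),(np.array([.5879,.1181,.0803])+np.stack([.03*np.cos(th),.03*np.sin(th),0*th],1),(0,0,255)),(np.array([.5879,.1181,.062])+np.stack([.046*np.cos(th),.046*np.sin(th),0*th],1),(255,255,0))):
        q=((proj(c,P)-[x0,y0]+.5)*5).astype(int); cv2.polylines(cr,[q],True,col,1)
    out.append(cr)
cv2.imwrite('pics/hov.png',np.hstack(out))
```

```text
t 9.475 pos [0.4821 0.0297 0.3011] shift cm [-0.01 -0.08  3.67] rot [-0.02 -0.09  0.01] F [-0.3 -0.7 -6.3] M [-0.06  0.12 -0.08] gap 0.289
```

View pics/hov.png

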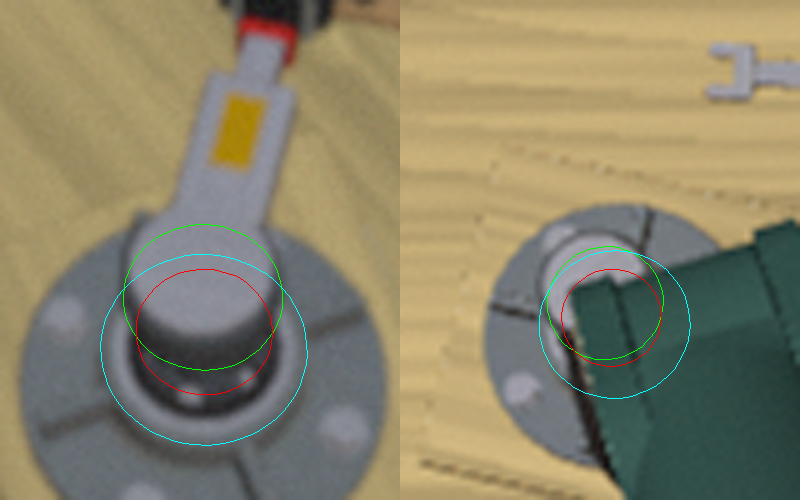

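>>> jog_arm(
  targets=[
    [[0,-0.1,1.0],[0,0,0]],
    [[0,0,1.0],[0,0,0]],
    [[0,0,0],[0,0,0]],
  ],
)

```text
clock: 9.95
ee_pos: [0.4815, 0.0306, 0.2802]
tcp_rot: [[0.768, 0.64, 0.002], [0.64, -0.768, 0.001], [0.002, 0.0, -1.0]]
force: [0.2, 0.7, -7.0]
finger_gap: 0.285
```

```bash
python3 -c "
from h import *
go([.4816,.0303,.2644],39.8)"
```

```text
t 9.95 pos [0.4815 0.0306 0.2802] shift cm [-0.02  0.03  1.58] rot [ 0.02 -0.12  0.02] F [ 0.2  0.7 -7. ] M [-0.11  0.16  0.01] gap 0.285
```

>>> jog_arm(
  targets=[
    [[0,0,0.4],[0,0,0]],
    [[0,0,0.3],[0,0,0]],
    [[0,0,0],[0,0,0]],
  ],
)

```text
clock: 10.32
ee_pos: [0.4816, 0.0307, 0.2728]
tcp_rot: [[0.768, 0.641, 0.002], [0.641, -0.768, 0.001], [0.002, 0.0, -1.0]]
force: [0.3, 0.4, -6.1]
finger_gap: 0.282
```

```bash
python3 -c "
from h import *
go([.4816,.0303,.2644],39.8)"
```

```text
t 10.325 pos [0.4816 0.0307 0.2728] shift cm [-0.03  0.02  0.84] rot [ 0.02 -0.13  0.03] F [ 0.3  0.4 -6.1] M [-0.11  0.17 -0.01] gap 0.282
```

>>> jog_arm(
  targets=[
    [[0,0,0.3],[0,0,0]],
    [[0,0,0],[0,0,0]],
  ],
)

```text
clock: 10.58
ee_pos: [0.4819, 0.0306, 0.2702]
tcp_rot: [[0.768, 0.64, 0.003], [0.64, -0.768, 0.001], [0.003, 0.001, -1.0]]
force: [-4.6, -2.7, 3.1]
finger_gap: 0.288
```

>>> jog_arm(
  targets=[
    [[0,0,0.2],[0,0,0]],
    [[0,0,0],[0,0,0]],
  ],
)

```text
clock: 10.82
ee_pos: [0.4818, 0.0303, 0.2687]
tcp_rot: [[0.768, 0.64, 0.003], [0.64, -0.768, 0.0], [0.003, 0.002, -1.0]]
force: [-3.8, -1.8, 2.7]
finger_gap: 0.285
```

```bash
python3 -c "
from h import *
go([.4816,.0303,.2644],39.8)"
```

```text
t 10.825 pos [0.4818 0.0303 0.2687] shift cm [-0.02 -0.02  0.43] rot [ 0.11 -0.16  0.01] F [-3.8 -1.8  2.7] M [0.09 0.28 0.16] gap 0.285
```

>>> jog_arm(
  targets=[
    [[-0.15,0,0],[0,0,0]],
    [[0,0,0.1],[0,0,0]],
    [[0,0,0],[0,0,0]],
  ],
)

```text
clock: 11.2
ee_pos: [0.481, 0.0292, 0.2681]
tcp_rot: [[0.768, 0.64, 0.005], [0.64, -0.768, 0.0], [0.004, 0.003, -1.0]]
force: [-1.8, -2.5, 1.3]
finger_gap: 0.286
```

```bash
python3 -c "
from h import *
go([.4816,.0303,.2644],39.8)"
```

```text
t 11.2 pos [0.481  0.0292 0.2681] shift cm [ 0.11 -0.05  0.37] rot [ 0.17 -0.24 -0.01] F [-1.8 -2.5  1.3] M [ 0.05 -0.07 -0.01] gap 0.286
```

>>> jog_arm(
  targets=[
    [[-0.1,0,0.2],[0,0,0]],
    [[0,0,0.1],[0,0,0]],
    [[0,0,0],[0,0,0]],
  ],
)

```text
clock: 11.58
ee_pos: [0.4799, 0.0286, 0.2643]
tcp_rot: [[0.768, 0.64, 0.004], [0.64, -0.768, 0.0], [0.003, 0.002, -1.0]]
force: [0.6, 0.8, -5.8]
finger_gap: 0.289
```

```bash
python3 - <<'E'
from h import *
go([.4816,.0303,.2644],39.8)
c,im=snap('scene','scene3.png')
s=status.read_state();R=np.array(s['tcp_rot']);p=np.array(s['ee_pos'])
im=im[...,::-1]; O=p+R@[.1378,0,.17]; q=proj(c,[O])[0]
x0,y0=int(q[0]-50),int(q[1]-50)
cv2.imwrite('pics/s3.png',cv2.resize(np.hstack([im[y0:y0+85,x0:x0+100]]),None,fx=7,fy=7,interpolation=cv2.INTER_CUBIC))
c2,im=snap('wrist','w3.png')
E
python3 fitw.py w3.png
```

```text
t 11.575 pos [0.4799 0.0286 0.2643] shift cm [ 0.24 -0.02 -0.01] rot [ 0.11 -0.18  0.01] F [ 0.6  0.8 -5.8] M [-0.18  0.19 -0.  ] gap 0.289
left (array([5.04404116e-02, 2.48888477e+02]), 37, np.float64(0.3710020233564789)) right (array([-4.43547077e-02,  3.89730092e+02]), 25, np.float64(0.9582118865931859))
yaw,pitch deg (pitch + = head down) [-0.15  2.33] y0 mm,edge depth mm [  0.71 152.12] res 5.684341886080802e-14
```

View pics/s3.png

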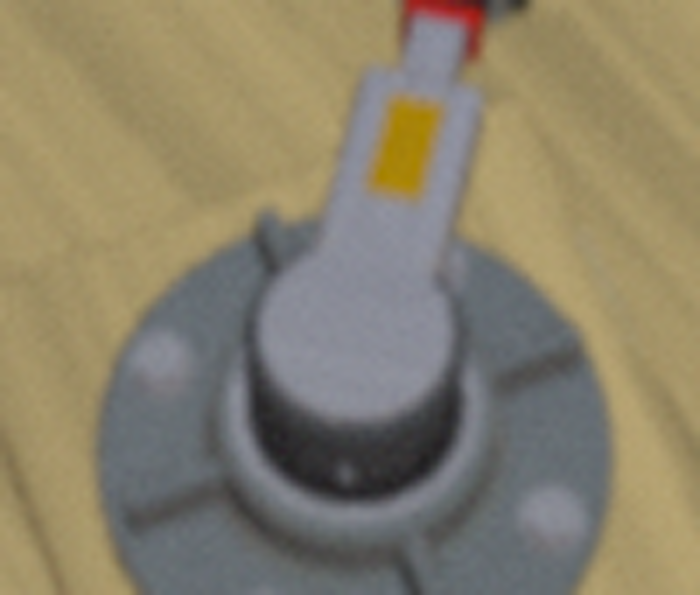

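The head has dropped into the nut and the load is back to the wrench's weight alone. Now to find the seat.

>>> jog_arm(
  targets=[
    [[0,0,0.2],[0,0,0]],
    [[0,0,0],[0,0,0]],
  ],
)

```text
clock: 11.92
ee_pos: [0.4799, 0.0287, 0.2621]
tcp_rot: [[0.768, 0.64, 0.004], [0.64, -0.768, 0.0], [0.003, 0.002, -1.0]]
force: [-0.8, 0.0, -5.2]
finger_gap: 0.284
```

>>> jog_arm(
  targets=[
    [[0,0,0.1],[0,0,0]],
    [[0,0,0],[0,0,0]],
  ],
)

```text
clock: 12.18
ee_pos: [0.48, 0.0287, 0.2612]
tcp_rot: [[0.768, 0.64, 0.004], [0.64, -0.768, 0.001], [0.003, 0.002, -1.0]]
force: [0.7, 0.2, -3.4]
finger_gap: 0.289
```

```bash
python3 -c "
from h import *
go([.4816,.0303,.2644],39.8)"
```

```text
t 12.175 pos [0.48   0.0287 0.2612] shift cm [ 0.22 -0.02 -0.32] rot [ 0.12 -0.2   0.01] F [ 0.7  0.2 -3.4] M [-0.03  0.02  0.  ] gap 0.289
```

>>> jog_arm(
  targets=[
    [[0,0,0.1],[0,0,0]],
    [[0,0,0],[0,0,0]],
  ],
)

```text
clock: 12.42
ee_pos: [0.4801, 0.0287, 0.2604]
tcp_rot: [[0.768, 0.64, 0.004], [0.64, -0.768, 0.0], [0.004, 0.002, -1.0]]
force: [-2.5, -0.8, -1.0]
finger_gap: 0.284
```

```bash
python3 -c "
from h import *
go([.4816,.0303,.2644],39.8)"
```

```text
t 12.425 pos [0.4801 0.0287 0.2604] shift cm [ 0.22 -0.02 -0.4 ] rot [ 0.14 -0.21  0.02] F [-2.5 -0.8 -1. ] M [0.08 0.21 0.15] gap 0.284
```

Seated at z=0.2604, with the contact force building gently. Starting the clockwise turn, about a 0.140 m radius.

>>> jog_arm(
  targets=[
    [[0.02,-0.73,0],[0,0,3]],
    [[0.02,-0.73,0],[0,0,3]],
    [[0.02,-0.73,0],[0,0,3]],
    [[0.02,-0.73,0],[0,0,3]],
  ],
)

```text
clock: 12.92
ee_pos: [0.4625, 0.0531, 0.2603]
tcp_rot: [[0.887, 0.462, 0.002], [0.462, -0.887, -0.001], [0.001, 0.002, -1.0]]
force: [-2.8, 0.7, -0.3]
finger_gap: 0.283
```

```bash
cat >> h.py <<'E'
def turn():
    s=status.read_state();R=np.array(s['tcp_rot']);p=np.array(s['ee_pos']);C=np.array([.5879,.1181])
    d=C-p[:2]; print('t',s['clock'],'yaw',np.degrees(np.arctan2(R[1,0],R[0,0])).round(2),'bearing',np.degrees(np.arctan2(d[1],d[0])).round(2),'rad mm',(np.hypot(*d)*1e3).round(2),'z',p[2].round(4),'Ftool',(R.T@s['force']).round(1),'Mtool',(R.T@s['moment']).round(2))
E
python3 -c "
from h import *
turn()"
```

```text
t 12.925 yaw 27.53 bearing 27.43 rad mm 141.22 z 0.2603 Ftool [-2.1 -1.9  0.3] Mtool [ 0.21 -0.03 -0.4 ]
```

>>> jog_arm(
  targets=[
    [[0.05,-0.73,0],[0,0,3]],
    [[0.05,-0.73,0],[0,0,3]],
    [[0,0,0],[0,0,0]],
  ],
)

```text
clock: 13.3
ee_pos: [0.4563, 0.0673, 0.2605]
tcp_rot: [[0.931, 0.365, 0.001], [0.365, -0.931, -0.002], [0.0, 0.002, -1.0]]
force: [-1.9, -0.5, -1.2]
finger_gap: 0.285
```

```bash
python3 -c "
from h import *
turn()"
```

```text
t 13.3 yaw 21.42 bearing 21.09 rad mm 141.08 z 0.2605 Ftool [-2.  -0.2  1.2] Mtool [ 0.08 -0.03 -0.04]
```

>>> jog_arm(
  targets=[
    [[0.04,-0.37,0],[0,0,1.5]],
    [[0.04,-0.37,0],[0,0,1.5]],
  ],
)

```text
clock: 13.55
ee_pos: [0.454, 0.0742, 0.2604]
tcp_rot: [[0.949, 0.315, -0.0], [0.315, -0.949, -0.003], [-0.001, 0.002, -1.0]]
force: [-5.2, -1.2, 1.6]
finger_gap: 0.285
```

```bash
python3 -c "
from h import *
turn()"
```

```text
t 13.55 yaw 18.36 bearing 18.17 rad mm 140.87 z 0.2604 Ftool [-5.3 -0.5 -1.6] Mtool [ 0.24 -0.75 -0.46]
```

>>> jog_arm(
  targets=[
    [[-0.05,-0.37,0],[0,0,1.5]],
    [[0,-0.37,0],[0,0,1.5]],
  ],
)

```text
clock: 13.8
ee_pos: [0.4516, 0.0814, 0.2606]
tcp_rot: [[0.965, 0.263, 0.001], [0.263, -0.965, -0.002], [0.0, 0.002, -1.0]]
force: [-1.6, 0.3, -1.0]
finger_gap: 0.289
```

```bash
python3 -c "
from h import *
turn()"
```

```text
t 13.8 yaw 15.23 bearing 15.07 rad mm 141.2 z 0.2606 Ftool [-1.5 -0.7  1. ] Mtool [ 0.01 -0.12 -0.37]
```

>>> jog_arm(
  targets=[
    [[0,-0.25,0],[0,0,1]],
    [[0,-0.25,0],[0,0,1]],
  ],
)

```text
clock: 14.05
ee_pos: [0.4503, 0.0862, 0.2605]
tcp_rot: [[0.974, 0.227, 0.001], [0.227, -0.974, -0.003], [0.0, 0.003, -1.0]]
force: [-0.3, -4.2, -0.8]
finger_gap: 0.289
```

```bash
python3 -c "
from h import *
turn()"
```

```text
t 14.05 yaw 13.12 bearing 13.07 rad mm 141.25 z 0.2605 Ftool [-1.2  4.   0.8] Mtool [-0.98 -0.1  -0.78]
```

>>> jog_arm(
  targets=[
    [[0,-0.2,0],[0,0,0.8]],
  ],
)

```text
clock: 14.18
ee_pos: [0.4499, 0.0879, 0.2605]
tcp_rot: [[0.977, 0.212, 0.001], [0.212, -0.977, -0.003], [0.0, 0.004, -1.0]]
force: [-0.9, -5.6, -1.7]
finger_gap: 0.285
```

```bash
python3 -c "
from h import *
turn()"
```

```text
t 14.175 yaw 12.27 bearing 12.33 rad mm 141.27 z 0.2605 Ftool [-2.1  5.2  1.7] Mtool [-1.13 -0.07 -1.03]
```

>>> jog_arm(
  targets=[
    [[0,-0.2,0],[0,0,0.8]],
  ],
)

```text
clock: 14.3
ee_pos: [0.4495, 0.0896, 0.2605]
tcp_rot: [[0.98, 0.198, 0.001], [0.198, -0.98, -0.004], [0.0, 0.004, -1.0]]
force: [-0.1, -6.5, -0.8]
finger_gap: 0.288
```

```bash
python3 -c "
from h import *
turn()"
```

```text
t 14.3 yaw 11.44 bearing 11.62 rad mm 141.3 z 0.2605 Ftool [-1.4  6.4  0.8] Mtool [-1.38 -0.07 -1.38]
```

>>> jog_arm(
  targets=[
    [[0,-0.15,0],[0,0,0.6]],
  ],
)

```text
clock: 14.42
ee_pos: [0.4493, 0.0909, 0.2605]
tcp_rot: [[0.982, 0.188, 0.001], [0.188, -0.982, -0.005], [0.0, 0.005, -1.0]]
force: [-0.9, -6.1, -0.8]
finger_gap: 0.288
```

```bash
python3 -c "
from h import *
turn()"
```

```text
t 14.425 yaw 10.84 bearing 11.11 rad mm 141.29 z 0.2605 Ftool [-2.   5.8  0.9] Mtool [-1.4  -0.05 -1.62]
```

>>> jog_arm(
  targets=[
    [[0,-0.2,0],[0,0,0.5]],
  ],
)

```text
clock: 14.55
ee_pos: [0.4489, 0.0924, 0.2604]
tcp_rot: [[0.984, 0.179, 0.001], [0.179, -0.984, -0.006], [0.0, 0.006, -1.0]]
force: [0.0, -9.1, -0.9]
finger_gap: 0.286
```

```bash
python3 -c "
from h import *
turn()"
```

```text
t 14.55 yaw 10.34 bearing 10.47 rad mm 141.31 z 0.2604 Ftool [-1.6  9.   1. ] Mtool [-2.08  0.03 -1.47]
```

>>> jog_arm(
  targets=[
    [[0,-0.2,0],[0,0,0.5]],
  ],
)

```text
clock: 14.68
ee_pos: [0.4487, 0.0938, 0.2604]
tcp_rot: [[0.985, 0.171, 0.001], [0.171, -0.985, -0.007], [-0.0, 0.008, -1.0]]
force: [-0.8, -9.3, -0.5]
finger_gap: 0.288
```

```bash
python3 -c "
from h import *
turn()"
```

```text
t 14.675 yaw 9.83 bearing 9.9 rad mm 141.31 z 0.2604 Ftool [-2.4  9.   0.6] Mtool [-2.35  0.   -1.6 ]
```

>>> jog_arm(
  targets=[
    [[0,-0.2,0],[0.2,0,0.4]],
  ],
)

```text
clock: 14.8
ee_pos: [0.4485, 0.095, 0.2603]
tcp_rot: [[0.987, 0.163, 0.001], [0.163, -0.987, -0.005], [-0.0, 0.005, -1.0]]
force: [-0.1, -13.8, 0.0]
finger_gap: 0.285
```

```bash
python3 -c "
from h import *
turn()"
```

```text
t 14.8 yaw 9.39 bearing 9.41 rad mm 141.32 z 0.2603 Ftool [-2.3 13.6  0.1] Mtool [-3.11  0.12 -1.24]
```

>>> jog_arm(
  targets=[
    [[0,-0.15,0],[0.1,0,0.4]],
  ],
)

```text
clock: 14.92
ee_pos: [0.4484, 0.0955, 0.2603]
tcp_rot: [[0.988, 0.156, 0.001], [0.156, -0.988, -0.005], [-0.0, 0.005, -1.0]]
force: [-1.4, -9.3, 0.3]
finger_gap: 0.284
```

```bash
python3 -c "
from h import *
turn()"
```

```text
t 14.925 yaw 8.97 bearing 9.19 rad mm 141.32 z 0.2603 Ftool [-2.8  9.  -0.2] Mtool [-1.89  0.09 -1.56]
```

Force fell, but the tool barely advanced and the total torque dropped only 10%, so this is not clearly a click. I'll take one more small step.

>>> jog_arm(
  targets=[
    [[0,-0.2,0],[0.1,0,0.4]],
  ],
)

```text
clock: 15.05
ee_pos: [0.4482, 0.0966, 0.2603]
tcp_rot: [[0.989, 0.149, 0.0], [0.149, -0.989, -0.005], [-0.0, 0.005, -1.0]]
force: [-0.5, -9.6, -0.1]
finger_gap: 0.287
```

```bash
python3 -c "
from h import *
turn()"
```

```text
t 15.05 yaw 8.54 bearing 8.74 rad mm 141.3 z 0.2603 Ftool [-1.9  9.5  0.2] Mtool [-2.25 -0.   -1.51]
```

```bash
python3 -c "
from h import *
snap('wrist','w4.png'); turn(); snap('scene','scene4.png'); turn()"; for f in w3 w4; do python3 fitw.py $f.png; done
python3 - <<'E'
import cv2,numpy as np
a=[cv2.imread(f'pics/{f}.png')[0:330,190:450] for f in('w3','w4')]
cv2.imwrite('pics/cmp.png',cv2.resize(np.hstack(a),None,fx=1.5,fy=1.5))
E
```

```text
t 15.1 yaw 8.52 bearing 8.66 rad mm 141.3 z 0.2603 Ftool [-2.4 10.8 -0.2] Mtool [-2.67  0.03 -1.39]
t 15.15 yaw 8.54 bearing 8.7 rad mm 141.29 z 0.2603 Ftool [-1.6 11.4  0.3] Mtool [-2.52  0.12 -1.43]
left (array([5.04404116e-02, 2.48888477e+02]), 37, np.float64(0.3710020233564789)) right (array([-4.43547077e-02,  3.89730092e+02]), 25, np.float64(0.9582118865931859))
yaw,pitch deg (pitch + = head down) [-0.15  2.3 ] y0 mm,edge depth mm [  0.39 152.1 ] res 5.684341886080802e-14
left (array([7.15993434e-02, 2.42127331e+02]), 30, np.float64(0.3531573037617091)) right (array([-2.47026670e-02,  3.84418489e+02]), 27, np.float64(0.6808281447606458))
yaw,pitch deg (pitch + = head down) [-1.21  2.2 ] y0 mm,edge depth mm [ -0.68 150.93] res 5.684341886080802e-14
```

View pics/cmp.png

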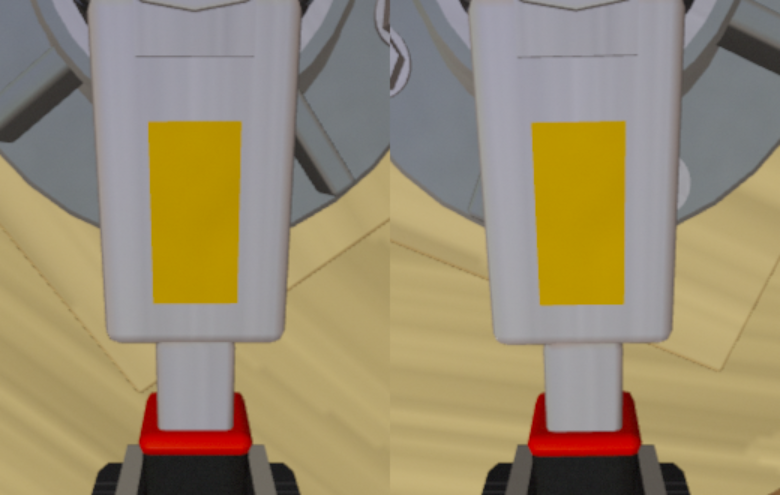

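The handle has yielded about 1° in the pads. The head's marker still lines up with the label, and the force creeps up while holding, so it has not clicked yet. Pulling on in small steps, more by force than by twist.

>>> jog_arm(
  targets=[
    [[0,-0.3,0],[0.1,0,0.3]],
  ],
)

```text
clock: 15.28
ee_pos: [0.4479, 0.0987, 0.2602]
tcp_rot: [[0.99, 0.142, 0.0], [0.142, -0.99, -0.005], [-0.001, 0.005, -1.0]]
force: [-0.4, -12.2, 1.2]
finger_gap: 0.289
```

```bash
python3 -c "
from h import *
turn()"
```

```text
t 15.275 yaw 8.18 bearing 7.88 rad mm 141.31 z 0.2602 Ftool [-2.2 12.  -1.1] Mtool [-2.6   0.12 -0.58]
```

```bash
python3 -c "
from h import *
snap('wrist','w5.png'); turn()"; python3 fitw.py w5.png
python3 - <<'E'
import cv2,numpy as np
a=[cv2.imread(f'pics/{f}.png')[0:48,220:420] for f in('held','w3','w4','w5')]
cv2.imwrite('pics/cmp2.png',cv2.resize(np.vstack(a),None,fx=3,fy=3,interpolation=cv2.INTER_CUBIC))
E
```

```text
t 15.325 yaw 8.14 bearing 7.74 rad mm 141.29 z 0.2603 Ftool [-1.6  7.3 -0.9] Mtool [-1.7   0.05 -0.28]
left (array([6.14270306e-02, 2.45678461e+02]), 40, np.float64(0.3584984481279157)) right (array([-3.96631084e-02,  3.88730536e+02]), 24, np.float64(0.4613211986968938))
yaw,pitch deg (pitch + = head down) [-0.56  1.35] y0 mm,edge depth mm [4.0000e-02 1.5077e+02] res 5.684341886080802e-14
```

View pics/cmp2.png

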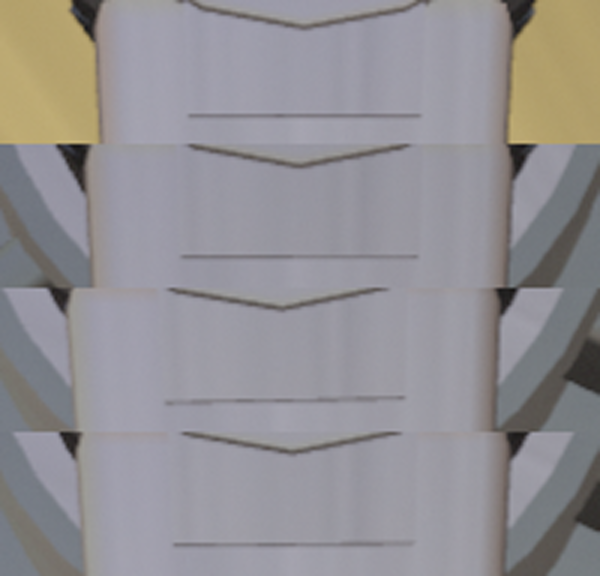

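Holding still, the torque fell from 3.0 to 1.3 N m (F from 12 to 7.3 N) and the twist in the grip relaxed. That is the click, so I stop pulling and let off.

>>> jog_arm(
  targets=[
    [[0,0.5,0],[0,0,-2]],
  ],
)

```text
clock: 15.45
ee_pos: [0.4487, 0.0942, 0.2604]
tcp_rot: [[0.984, 0.176, 0.0], [0.176, -0.984, -0.005], [-0.0, 0.005, -1.0]]
force: [-0.3, -1.8, -0.7]
finger_gap: 0.281
```

```bash
python3 -c "
from h import *
turn()"
```

```text
t 15.45 yaw 10.14 bearing 9.75 rad mm 141.29 z 0.2604 Ftool [-0.6  1.7  0.7] Mtool [-0.26  0.2  -0.34]
```

>>> jog_arm(
  targets=[
    [[0,0.3,0],[0,0,-1]],
    [[0,0,0],[0,0,0]],
  ],
)

```text
clock: 15.7
ee_pos: [0.4494, 0.0906, 0.2604]
tcp_rot: [[0.981, 0.194, 0.001], [0.194, -0.981, -0.005], [-0.0, 0.005, -1.0]]
force: [-0.5, -5.9, -0.8]
finger_gap: 0.287
```

```bash
python3 -c "
from h import *
turn()"
```

```text
t 15.7 yaw 11.18 bearing 11.24 rad mm 141.2 z 0.2604 Ftool [-1.6  5.7  0.9] Mtool [-1.41 -0.05 -1.27]
```

The wrench has reset to its loading curve as it sprang back. I'll keep unloading, to about 15°.

>>> jog_arm(
  targets=[
    [[0,0.4,0],[0,0,-1.7]],
    [[0,0.4,0],[0,0,-1.7]],
    [[0,0,0],[0,0,0]],
  ],
)

```text
clock: 16.08
ee_pos: [0.4512, 0.0827, 0.2605]
tcp_rot: [[0.967, 0.255, 0.001], [0.255, -0.967, -0.005], [-0.0, 0.005, -1.0]]
force: [-1.3, -0.8, -1.3]
finger_gap: 0.282
```

```bash
python3 -c "
from h import *
turn()"
```

```text
t 16.075 yaw 14.76 bearing 14.51 rad mm 141.19 z 0.2605 Ftool [-1.5  0.4  1.3] Mtool [-0.03 -0.06 -0.49]
```

>>> jog_arm(
  targets=[
    [[-0.1,0.3,0],[0.2,0,-1.2]],
    [[0,0,0],[0,0,0]],
  ],
)

```text
clock: 16.32
ee_pos: [0.4517, 0.0796, 0.2608]
tcp_rot: [[0.961, 0.275, 0.002], [0.275, -0.961, -0.0], [0.002, 0.001, -1.0]]
force: [0.9, 0.3, -3.0]
finger_gap: 0.284
```

```bash
python3 -c "
from h import *
turn()"
```

```text
t 16.325 yaw 15.97 bearing 15.78 rad mm 141.58 z 0.2608 Ftool [ 0.9 -0.1  3. ] Mtool [-0.06  0.43 -0.1 ]
```

>>> jog_arm(
  targets=[
    [[0,0.1,-0.4],[0,0,-0.5]],
    [[0,0,-0.6],[0,0,0]],
  ],
)

```text
clock: 16.58
ee_pos: [0.4516, 0.0785, 0.2708]
tcp_rot: [[0.959, 0.283, 0.0], [0.283, -0.959, -0.0], [0.0, 0.0, -1.0]]
force: [0.1, -0.3, -5.5]
finger_gap: 0.285
```

```bash
python3 -c "
from h import *
turn()"
```

```text
t 16.575 yaw 16.46 bearing 16.21 rad mm 141.92 z 0.2708 Ftool [0.  0.3 5.5] Mtool [ 0.   -0.22  0.07]
```

>>> jog_arm(
  targets=[
    [[0,0,-1.5],[0,0,0]],
    [[0,0,-3],[0,0,0]],
    [[0,0,-3],[0,0,0]],
    [[-0.3,2,0],[0,0,0]],
    [[-0.6,4,0],[0,0,0]],
    [[-0.8,5,0],[0,0,0]],
    [[-0.8,5.5,0],[0,0,0]],
    [[-0.8,5.5,0],[0,0,0]],
  ],
)

```text
clock: 17.58
ee_pos: [0.481, -0.1432, 0.3554]
tcp_rot: [[0.956, 0.292, -0.0], [0.292, -0.956, 0.001], [0.0, -0.001, -1.0]]
force: [1.0, 1.3, -6.4]
finger_gap: 0.283
```

>>> jog_arm(
  targets=[
    [[-0.8,5.5,0],[0,0,0]],
    [[-0.6,4,0],[0,0,0]],
    [[-0.3,2,0],[0,0,-5]],
    [[0,0,0],[0,0,-8]],
    [[0,0,0],[0,0,-8]],
    [[0,0,0],[0,0,-8]],
    [[0,0,0],[0,0,-8]],
    [[0,0,0],[0,0,0]],
  ],
)

```text
clock: 18.58
ee_pos: [0.4954, -0.2653, 0.3616]
tcp_rot: [[0.578, 0.816, -0.002], [0.816, -0.578, 0.003], [0.002, -0.004, -1.0]]
force: [-0.1, 0.3, -5.9]
finger_gap: 0.287
```

```bash
python3 -c "
from h import *
go([.4991,-.2741,.3431],55.1)"
```

```text
t 18.575 pos [ 0.4954 -0.2653  0.3616] shift cm [-0.5   0.82  1.84] rot [-0.22 -0.09 -0.38] F [-0.1  0.3 -5.9] M [-0.1   0.13  0.02] gap 0.287
```

>>> jog_arm(
  targets=[
    [[-0.5,0.8,1.8],[-0.2,-0.1,-0.4]],
    [[0,0,0],[0,0,0]],
  ],
)

```text
clock: 18.82
ee_pos: [0.4988, -0.2747, 0.3426]
tcp_rot: [[0.576, 0.817, -0.001], [0.817, -0.576, -0.0], [-0.001, -0.0, -1.0]]
force: [0.4, 0.4, -5.9]
finger_gap: 0.286
```

```bash
python3 - <<'E'
from h import *
go([.4991,-.2741,.3431],55.1)
snap('wrist','w6.png'); go([.4991,-.2741,.3431],55.1)
a=[cv2.imread(f'pics/{f}.png')[0:310,190:450] for f in('held','w6')]
cv2.imwrite('pics/cmp3.png',cv2.resize(np.hstack(a),None,fx=1.5,fy=1.5))
E
for f in held w6; do python3 fitw.py $f.png; done
```

```text
t 18.825 pos [ 0.4988 -0.2747  0.3426] shift cm [ 0.06 -0.01 -0.05] rot [-0.02  0.03 -0.28] F [ 0.4  0.4 -5.9] M [-0.11  0.11  0.01] gap 0.286
t 18.875 pos [ 0.4991 -0.2742  0.3435] shift cm [ 0.01 -0.01  0.04] rot [ 0.04  0.01 -0.24] F [ 0.3  0.6 -5.4] M [-0.13  0.04  0.  ] gap 0.281
left (array([6.26052548e-02, 2.49647454e+02]), 36, np.float64(0.35425821895853626)) right (array([-5.53971459e-02,  3.91850992e+02]), 35, np.float64(0.2953720255089498))
yaw,pitch deg (pitch + = head down) [-0.26 -2.14] y0 mm,edge depth mm [  1.24 153.54] res 5.684341886080802e-14
left (array([7.43636144e-02, 2.46096298e+02]), 32, np.float64(0.35792592886872676)) right (array([-5.47085387e-02,  3.91774018e+02]), 36, np.float64(0.28790320199138103))
yaw,pitch deg (pitch + = head down) [-0.57 -3.79] y0 mm,edge depth mm [  0.91 151.54] res 5.684341886080802e-14
```

View pics/cmp3.png

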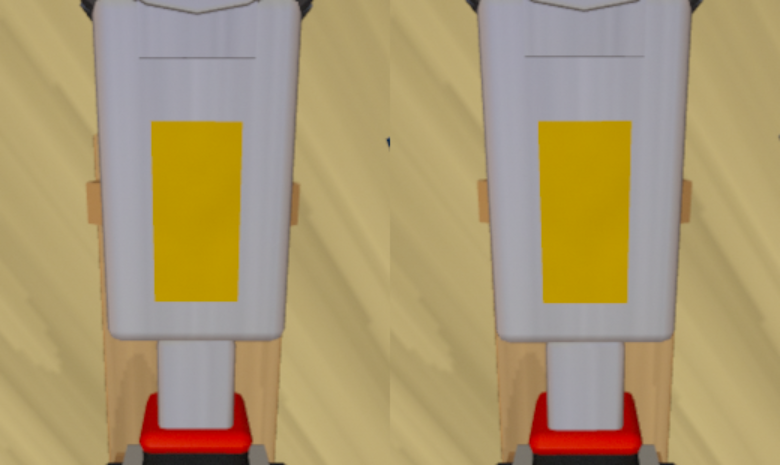

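The wrench sits in the grip almost as it did after the first lift (left), with the head perhaps 1.2° higher. I'll correct that and lower it.

>>> jog_arm(
  targets=[
    [[0.35,0,0],[0,-1.2,0]],
    [[0,0,3],[0,0,0]],
    [[0,0,3],[0,0,0]],
    [[0,0,1.5],[0,0,0]],
    [[0,0,0],[0,0,0]],
  ],
)

```text
clock: 19.5
ee_pos: [0.5018, -0.2714, 0.2682]
tcp_rot: [[0.576, 0.817, -0.012], [0.817, -0.576, -0.022], [-0.024, 0.003, -1.0]]
force: [0.5, 0.4, -5.5]
finger_gap: 0.283
```

```bash
python3 -c "
from h import *
go([.5025,-.2692,.2376],54.8)"
```

```text
t 19.5 pos [ 0.5018 -0.2714  0.2682] shift cm [ 0.29 -0.08  3.05] rot [ 0.18  1.4  -0.  ] F [ 0.5  0.4 -5.5] M [-0.04  0.04  0.  ] gap 0.283
```

>>> jog_arm(
  targets=[
    [[0.1,0,1.2],[0.2,0,0]],
    [[0.05,0,0.8],[0,0,0]],
    [[0,0,0],[0,0,0]],
  ],
)

```text
clock: 19.88
ee_pos: [0.5032, -0.2707, 0.2487]
tcp_rot: [[0.577, 0.817, -0.012], [0.817, -0.577, -0.021], [-0.024, 0.002, -1.0]]
force: [-0.8, 0.7, -7.0]
finger_gap: 0.284
```

```bash
python3 -c "
from h import *
go([.5025,-.2692,.2376],54.8)
snap('scene','scene6.png')"
```

```text
t 19.875 pos [ 0.5032 -0.2707  0.2487] shift cm [ 0.11 -0.15  1.11] rot [ 0.11  1.39 -0.02] F [-0.8  0.7 -7. ] M [0.16 0.39 0.04] gap 0.284
```

>>> jog_arm(
  targets=[
    [[-0.05,-0.05,0.4],[0,0,0]],
    [[0,0,0.3],[0,0,0]],
    [[0,0,0],[0,0,0]],
  ],
)

```text
clock: 20.3
ee_pos: [0.5025, -0.2712, 0.2422]
tcp_rot: [[0.577, 0.817, -0.011], [0.817, -0.577, -0.022], [-0.024, 0.003, -1.0]]
force: [-0.5, 0.8, -6.4]
finger_gap: 0.289
```

```bash
python3 -c "
from h import *
go([.5025,-.2692,.2376],54.8)"
```

```text
t 20.3 pos [ 0.5025 -0.2712  0.2422] shift cm [ 0.17 -0.12  0.45] rot [ 0.18  1.39 -0.03] F [-0.5  0.8 -6.4] M [0.09 0.31 0.08] gap 0.289
```

>>> jog_arm(
  targets=[
    [[0,0,0.3],[0,0,0]],
    [[0,0,0],[0,0,0]],
  ],
)

```text
clock: 20.55
ee_pos: [0.5025, -0.2713, 0.239]
tcp_rot: [[0.577, 0.817, -0.011], [0.817, -0.577, -0.022], [-0.024, 0.003, -1.0]]
force: [-0.5, 0.2, -7.0]
finger_gap: 0.287
```

>>> jog_arm(
  targets=[
    [[0,0,0.2],[0,0,0]],
    [[0,0,0],[0,0,0]],
  ],
)

```text
clock: 20.8
ee_pos: [0.5025, -0.2712, 0.2374]
tcp_rot: [[0.577, 0.817, -0.011], [0.817, -0.577, -0.022], [-0.024, 0.003, -1.0]]
force: [-3.3, 1.7, -2.0]
finger_gap: 0.289
```

```bash
python3 -c "
from h import *
go([.5025,-.2692,.2376],54.8)"
```

```text
t 20.8 pos [ 0.5025 -0.2712  0.2374] shift cm [ 0.17 -0.12 -0.02] rot [ 0.19  1.39 -0.03] F [-3.3  1.7 -2. ] M [0.46 0.66 0.03] gap 0.289
```

>>> jog_arm(
  targets=[
    [[0,-0.1,0.05],[0,0,0]],
    [[0,0,0.1],[0,0,0]],
    [[0,0,0],[0,0,0]],
  ],
)

```text
clock: 21.18
ee_pos: [0.5021, -0.271, 0.2375]
tcp_rot: [[0.577, 0.817, -0.009], [0.816, -0.577, -0.023], [-0.024, 0.006, -1.0]]
force: [-0.6, 0.6, -4.4]
finger_gap: 0.288
```

Run:
```python
from h import *
go([.5025,-.2692,.2376],54.8)
c,im=snap('scene','scene7.png'); im=im[...,::-1]
a=cv2.imread('pics/scene0.png')
cv2.imwrite('pics/sad.png',cv2.resize(np.hstack([a[115:230,235:315],im[115:230,235:315]]),None,fx=5,fy=5,interpolation=cv2.INTER_CUBIC))
```

```text
t 21.175 pos [ 0.5021 -0.271   0.2375] shift cm [ 0.17 -0.07 -0.01] rot [ 0.33  1.39 -0.05] F [-0.6  0.6 -4.4] M [0.16 0.28 0.07] gap 0.288
```

View pics/sad.png

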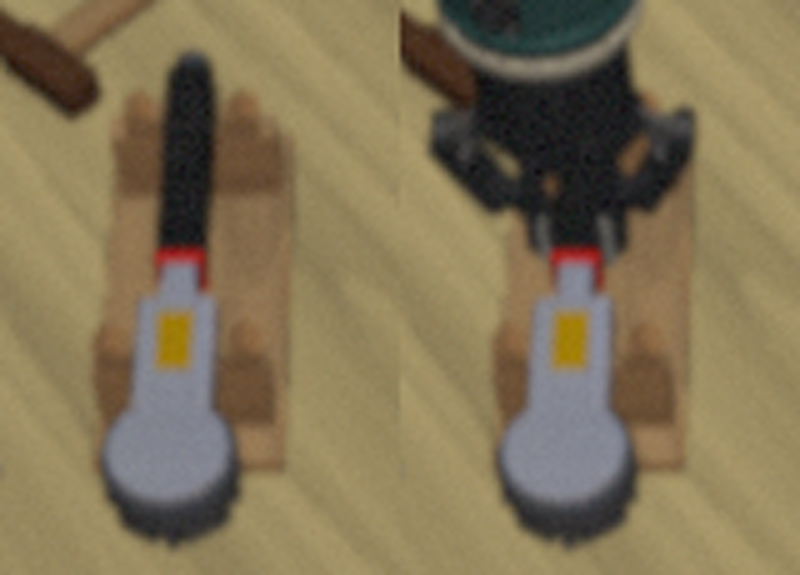

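It matches the original lie: head at (168,455) before and (167,455) now. A last press down to confirm it is seated.

>>> jog_arm(
  targets=[
    [[0,0,0.15],[0,0,0]],
    [[0,0,0.1],[0,0,0]],
  ],
)

```text
clock: 21.48
ee_pos: [0.5022, -0.2709, 0.2373]
tcp_rot: [[0.577, 0.816, -0.01], [0.816, -0.577, -0.024], [-0.025, 0.006, -1.0]]
force: [-9.4, 5.0, 21.1]
finger_gap: 0.289
```

```bash
python3 -c "
from h import *
go([.5025,-.2692,.2376],54.8)"
```

```text
t 21.475 pos [ 0.5022 -0.2709  0.2373] shift cm [ 0.16 -0.07 -0.03] rot [ 0.34  1.43 -0.07] F [-9.4  5.  21.1] M [1.22 2.38 0.02] gap 0.289
```

>>> jog_arm(
  targets=[
    [[0,-0.05,-0.05],[0,0,0]],
    [[0,0,0],[0,0,0]],
  ],
)

```text
clock: 21.72
ee_pos: [0.5018, -0.2706, 0.2377]
tcp_rot: [[0.577, 0.817, -0.009], [0.816, -0.577, -0.024], [-0.025, 0.006, -1.0]]
force: [0.6, -0.4, -6.2]
finger_gap: 0.285
```

>>> jog_arm(
  targets=[
    [[0,0,0],[0,0,0]],
    [[0,0,0],[0,0,0]],
    [[0,0,0],[0,0,0]],
    [[0,0,0],[0,0,0]],
    [[0,0,0],[0,0,0]],
  ],
  claw=0,
)

```text
clock: 22.35
ee_pos: [0.5024, -0.2708, 0.238]
tcp_rot: [[0.577, 0.817, -0.008], [0.816, -0.577, -0.025], [-0.024, 0.008, -1.0]]
force: [1.0, 0.2, -0.1]
finger_gap: 1.0
```

>>> jog_arm(
  targets=[
    [[0,0,-2],[0,0,0]],
    [[0,0,-4],[0,0,0]],
    [[0,0,-5],[0,0,0]],
    [[0,0,-5],[0,0,0]],
    [[0,0,0],[0,1.4,0]],
    [[-1,0,0],[0,0,0]],
    [[0,0,0],[0,0,0]],
  ],
)

```text
clock: 23.22
ee_pos: [0.4969, -0.2756, 0.4013]
tcp_rot: [[0.577, 0.816, 0.005], [0.816, -0.577, -0.003], [0.0, 0.005, -1.0]]
force: [0.4, 0.1, -0.0]
finger_gap: 1.0
```

Run:
```python
from h import *
go([.4913,-.2811,.4073],51.9)
c,im=snap('wrist','fin.png'); im=im[...,::-1]
m=viewer.cut_out('wrench','wrist')[0]; g=m['region']
P=[]
for v in list(range(60,130,5))+list(range(190,320,5)):
    xs=np.where(g[v])[0]
    if len(xs): P.append(ray(c,(xs.min()+xs.max())/2,v,.078)[:2])
A=np.array(P);mm=A.mean(0);u=np.linalg.svd(A-mm)[2][0];u*=np.sign(u[0]);print('yaw',np.degrees(np.arctan2(u[1],u[0])))
w=np.array([-u[1],u[0]]);print('lateral offs of old origin mm',(np.array([.579,-.1613])-mm)@w*1e3)
print('expected px ring,origin,end',proj(c,[[*(np.array([.579,-.1613])+np.array([np.cos(.9565),np.sin(.9565)])*k),zz] for k,zz in((-.115,.0894),(0,.09),(-.25,.0754))]))
c,im2=snap('scene','scene8.png')
a=cv2.imread('pics/scene0.png'); b=im2[...,::-1]
cr=lambda q:cv2.resize(q[115:230,235:315],None,fx=3,fy=3,interpolation=cv2.INTER_CUBIC)
n=cv2.resize(b[260:345,290:390],None,fx=3,fy=3)
H=480; o=[cv2.resize(im,None,fx=.72,fy=.72),cr(a)[:346,:],cr(b)[:346,:]]
o=[q[:345] for q in o]; o[0]=o[0][:, :320] if 0 else o[0]
row=np.hstack(o)[:, :]; print(row.shape); cv2.imwrite('pics/fin2.png',cv2.resize(row,(800,int(row.shape[0]*800/row.shape[1]))))
```

```text
t 23.225 pos [ 0.4969 -0.2756  0.4013] shift cm [-0.78 -0.13 -0.6 ] rot [ 0.31 -0.01  2.83] F [ 0.4  0.1 -0. ] M [0.07 0.   0.01] gap 1.0
yaw 54.75509939919478
lateral offs of old origin mm 2.2109062293325445
expected px ring,origin,end [[318.2159528  189.52925758]
 [317.6720467   16.86103508]
 [318.66170299 332.65094199]]
(345, 941, 3)
```

View pics/fin2.png

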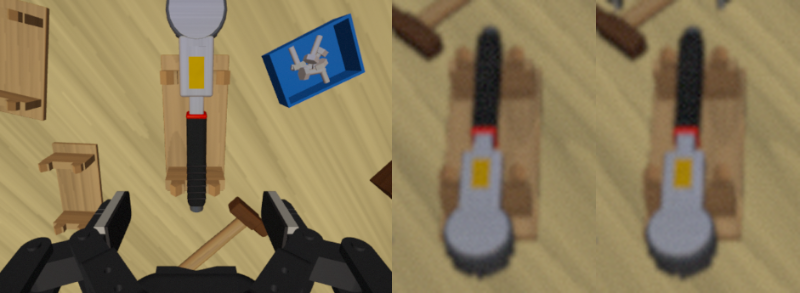

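```bash
python3 -c "
from rig import sign_off
print(sign_off())"
```

```text
the job is handed in; nothing more can be done
None
```

The nut is tightened to the wrench's click, and the wrench is back level in its saddle. I handed the job in at about 23 s of the 64 s allowed.

- **Fit:** the lugs dropped into the slots and seated under a few newtons. The wrench then turned the nut clockwise about 25° before it began to stiffen.
- **Click:** the torque about the nut peaked at about 3.1 N m. Holding still, it then fell from 3.0 to 1.3 N m, and I stopped there and let off. The sideways force peaked at 13.6 N. There was an earlier, smaller dip (13.6 to 9 N), which I took as not the click because the total torque had fallen only 10%, so I pulled about 3 mm further in two small steps.
- **Nut:** as I let off, the torque rose again for a moment as the wrench reset, then unloaded to about zero. I never pulled the other way, and the wrench lifted off freely. I did not look at the nut again afterwards.
- **Saddle:** a last push down met firm resistance (about 27 N above the hanging load), and the camera view matches the original: same yaw within 0.1°, same head position. The final wrist camera measurement disagreed slightly, reading a 2 mm sideways offset. That is within the slots' play and that camera's error.
- **Other things:** the gripper is open and clear, and nothing else looked moved in the views of the saddle area. The rest of the bench was not rechecked.
- **Pictures:** I viewed 13, which is three over the budget of 10.

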